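Balance the magnifier boom on its stand

TASK

The magnifier boom has been refitted with a different lens and counterweight, so nobody knows where it balances now. Find its balance point by carefully lifting it at trial points along the bar without letting it tip over, then set it gently into the blue saddle of the stand at that point and let go, so that it stays there level by itself, with both ends clear of the bench. Leave the solder reel and the parts tray where they are.

Things in the scene. Friction and masses are not known exactly. Their poses are not given: they have to be found in the camera images.
- boom: Loose magnifier boom: white flat bar on edge, 14 mm thick (own x), 300 long (y), 45 high, a weight under each end. Origin: on the bench under the bar's middle; z up, +y to the lens. Bar underside at z 22, top 67 mm. Grip the flat sides from above, y -110 to 110, upper 30 mm (clear of the stand). 0.27 to 0.63 kg, end weights unknown: it balances anywhere from y -80 to 60 mm.
- lens_end (a point): Point on the boom at the centre of the black lens head's underside (boom y = +175 mm, z = 0). The lens head is a disc of 90 mm diameter, 26 mm high, that stands on the bench at the start. Small black knobs stick 6 mm out of the bar's sides at y = +-132 mm.
- weight_end (a point): Point on the boom at the centre of the counterweight's underside (boom y = -175 mm, z = 0). The counterweight is a dark steel canister, 60 mm diameter, 42 mm high with a 6 mm cap, that stands on the bench at the start.
- stand: Fixed stand: dark steel foot (90 mm diameter, 12 mm high), aluminium post and on top a blue saddle. Origin: centre of the foot's underside, on the bench; own z up, own y along the saddle's channel, in which the bar is to lie.
- saddle (a point): Centre of the saddle's flat floor, 80 mm above the bench when empty (axes as the stand's); on a rubber spring it sinks 1 mm per 3 N, 6 mm at most. The floor is only 24 mm long along the bar (stand y): the boom tips off unless it balances over it. Across (stand x) the channel is 18 mm wide at the floor, between flared cheeks 9 mm high, 5 mm thick; 36 mm over all.
- solder_reel: Bystander: aluminium reel, 56 mm diameter, 38 mm high, standing on the bench; origin at the centre of its underside.
- parts_tray: Bystander: orange divided tray 100 x 75 x 28 mm; origin at the centre of its underside.
Things that resemble listed ones, but are neither listed nor needed, are in the scene too. Of the things that look like the stand, the largest one is meant.

How it is judged (in metres and radians):
On the way:
1. the boom is lifted: both ends over 15 mm above the bench, level within 0.12 rad, not touching the stand (height (world z) of each of lens_end, weight_end above 0.015 m and angle between boom's own z axis and vertical below 0.12 rad and contact force between boom and stand below 0.1 N), for 0.3 s.
At the end, for the whole second after the job is handed in: The boom's bar lies in the saddle's channel (on its floor within 6 mm, centred across it within 8 mm, along it within 0.3 rad), carried by the stand alone, level within 0.1 rad, both end sites more than 35 mm above the bench, at rest (contact force between boom and stand above 1 N and height (world z) of each of lens_end, weight_end above 0.035 m and angle between boom's own z axis and vertical below 0.1 rad and angle between the y axis of boom and the y axis of stand, either way round below 0.3 rad and z of saddle in the frame of boom between 0.016 and 0.028 m and x of saddle in the frame of boom between -0.008 and 0.008 m and linear speed of boom below 0.02 m/s and angular speed of boom below 0.1 rad/s); the robot touches nothing.
It fails at once if the boom tips by more than 0.2 rad (angle between boom's own z axis and vertical above 0.2 rad).
It fails at once if the boom is pressed on the stand with more than 18 N (contact force between boom and stand above 18 N).
It fails at once if the robot pushes the stand with more than 20 N (contact force between the arm and stand above 20 N).
It fails at once if a bystander is moved by more than 20 mm (distance of any of solder_reel, parts_tray from where it was at the start of the episode above 0.02 m).
It also fails if it takes over 64 s, if anything falls off the work surface, if the arm or the gripper's body presses on something with over 40 N, if the wrist force passes 120 N, or if a joint passes its speed limit or range.

ROBOT

A 6-joint arm with a two-finger parallel gripper is mounted at the origin on the work surface. World frame = base frame: x ahead of the robot, y to its left, z up, the work surface at z = 0. Lengths are in mm, angles in degrees, forces in N, time in s.
With the tool pointing down it reaches from about 350 to 850 mm from the base axis. Payload 8.1 kg.
Tool frame: the origin (TCP) lies midway between the tips of the shut fingers; the grasp point (between the pads) lies 19 mm behind it (r.grasp_offset is the distance from the TCP to the grasp point, in mm); z points along the fingers, x is the direction in which the jaws open and shut, and the axes are right-handed (so a half turn about z gives the same grasp; the last joint's range is limited). The gripper opens to 85 mm and grips with 20 to 120 N. Pads are 22 mm wide; open, the fingers measure 114 mm over their backs; the gripper's body (76 mm by 85 mm) begins 54 mm behind the grasp point. The pads swing forward as they close: fully open they stand 13 mm farther back than shut.
Start: joints at [-4.893, 7.471, 85.268, -0, 87.261, -4.893], TCP at [600.004, 0.022, 231.292] pointing down, gripper open.
Joint ranges: [-169.43, 169.43], [-51.17, 129.36], [1.28, 143.12], [-76.62, 256.62], [0, 156.53], [-152.29, 152.29]. Speed limits (degrees/s): [136.94, 136.94, 159.86, 180, 180, 180].

INTERFACE

Orientations are given as [roll, pitch, yaw] about the fixed x, y, z axes, in that order (R = Rz(yaw) Ry(pitch) Rx(roll)).
In Python, from bench import r, optics, hand_in gives the robot as it stands.
- The arm moves only by the shell command python3 -m pendant 'ROWS' [FORCE]. ROWS is JSON, a list of rows, each a list of 5 numbers: the opening, from 0 (shut) to 1 (fully open), then the shift along the tool's x, y, z in mm, then the turn about the tool's z in degrees. A call has 1 to 10 rows; each row shifts and turns the commanded pose from where the row before left it, along the tool's axes as they then stand; what a row does not reach is not made up. A row lasts 1/10 s, in which the tool goes at most 50 mm and 8.59 degrees, less where a joint would pass 70% of its speed; a pose out of reach is approached as far as the arm can. A call with a gripper value outside its range is refused whole. The fingers move at their own pace and stop on an object; FORCE is the grip in N (left out, the last holds). Time passes only in rows, so rows that do not move let the fingers close. It gives the time, the measured TCP pose, the force and the opening at its end, in the units of the state.
- r.sense(): the state, without advancing time (a new reading comes with each control period).
- optics.snapshot(name): name is "scene" or "side" or "wrist"; returns (picture, depth): 480x640x3 uint8, blue, green, red; 480x640 float32, mm along the optical axis (not along the pixel's ray), 0 where there is no reading.
- optics.camera_params(name): a dict with "camera_matrix" (3x3 intrinsics, pixels), "k1" (the pictures are not rectified: a ray, as slopes to the right and down, at radius r is drawn at 1 + k1 r^2 times it, then the intrinsics apply), "eye" and "orientation" of the camera in the world. Camera axes: x right, y down, z forward; pixel columns grow to the right and rows downward; lengths in mm; the calibration is good to about 2 mm. A picture is of the moment at which its call begins: read the wrist's pose just before it. camera_params takes no time and is no camera call; for the wrist camera it gives the pose at the moment of the call.
- hand_in(): hands the job in, once; it reports no verdict.
Trained networks look in the newest picture that a camera, given by its name, has taken for a name from the list of things; names that differ only in an ending like _2 or _b are one class to them, and where a whole thing is asked for, a point or a joint stands for the part that bears it (a point fixed in the world has none). Each returns a list of dicts, best first, with "score" (0 to 1); they miss things now and then, are a little off and sometimes report something else, mostly with a low value. They report only what shows in the picture. A call takes as long as a camera call. They do not tell look-alikes from the thing itself.
- optics.search_frame(camera, query): "at" ([x, y, z] in mm, in world coordinates, good to about 4 mm: the middle of the surface that is visible of it).
The state is a dict: "time": time; "joint_pos": joint angles; "qd": joint speeds; "joint_efforts": joint torques, N m; "tool_pos": TCP position; "tcp_rot": TCP orientation; "ft_force": force on the tool from outside, world axes, zero at the start; "wrist_torque": the same for the moment, N m; "finger_gap": finger opening in mm.
Only numpy, scipy, OpenCV 4.12 (cv2) and the standard library are available. Lean on these libraries where they do the work, as an engineer would, in place of code of your own. Each camera call takes 0.05 s, during which the arm holds its last target. There are 200 camera calls.

## Working session

There is one attempt and no reset: what is moved stays moved. The work goes in short steps, Python scripts to look and compute and a shell command to move; the robot and the scene stay as the last step left them, time stands still between calls to the robot, and variables do not carry over. Pictures are saved under pics/ and viewed, about 8 in all and at most 12, crops included, and the job is handed in when it is done.

```bash
mkdir -p pics; ls; python3 - <<'E'
from bench import r,optics
import cv2
for c in ["scene","side"]:
    p,d=optics.snapshot(c); cv2.imwrite(f"pics/{c}0.png",p)
    for q in ["boom","lens_end","weight_end","stand","saddle","solder_reel","parts_tray"]:
        print(c,q,[([round(v) for v in h["at"]],round(h["score"],2)) for h in optics.search_frame(c,q)])
print(r.sense(), r.grasp_offset)
E
```

```text
pics
scene boom [([502, 142, 33], 0.91)]
scene lens_end [([502, 139, 38], 0.57)]
scene weight_end [([506, 138, 38], 0.64)]
scene stand [([807, -108, 8], 0.81), ([676, -46, 17], 0.7)]
scene saddle [([671, -45, 82], 0.53)]
scene solder_reel [([525, 391, 38], 0.74)]
scene parts_tray [([484, -400, 14], 0.91)]
side boom [([499, 5, 39], 0.66)]
side lens_end []
side weight_end [([499, 0, 40], 0.62)]
side stand [([667, -66, 8], 0.73), ([802, -125, 6], 0.68), ([806, -12, 9], 0.66), ([498, 7, 42], 0.58)]
side saddle [([670, -63, 86], 0.49)]
side solder_reel [([503, 378, 40], 0.76)]
side parts_tray [([465, -403, 9], 0.58)]
{'time': 0.8, 'joint_pos': array([-4.89156778e+00,  7.46906371e+00,  8.52669901e+01,  1.59260828e-03,
        8.72618918e+01, -4.89513124e+00]), 'qd': array([-0.00908978,  0.0514785 , -0.09630388,  0.05334644, -0.0334363 ,
       -0.07355857]), 'joint_efforts': array([ 1.73918608e-03, -5.69253981e+01, -5.00834835e+01,  1.44073101e-04,
        1.11234185e-03, -8.83823020e-06]), 'tool_pos': array([6.00010722e+02, 4.72120760e-02, 2.31321931e+02]), 'tcp_rot': array([-1.79998590e+02, -2.18265623e-03,  3.48738236e-03]), 'ft_force': array([ 0.19381643,  0.2212836 , -0.77368249]), 'wrist_torque': array([ 0.02016545,  0.03221329, -0.0005617 ]), 'finger_gap': 85.36309031892091} 18.700000000000003
```

View pics/scene0.png

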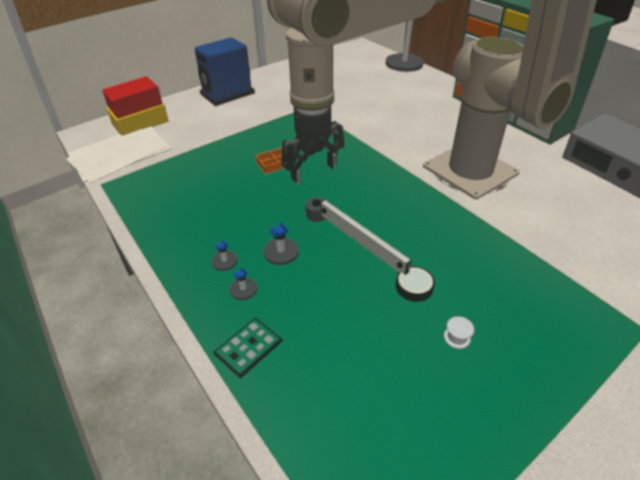

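View pics/side0.png

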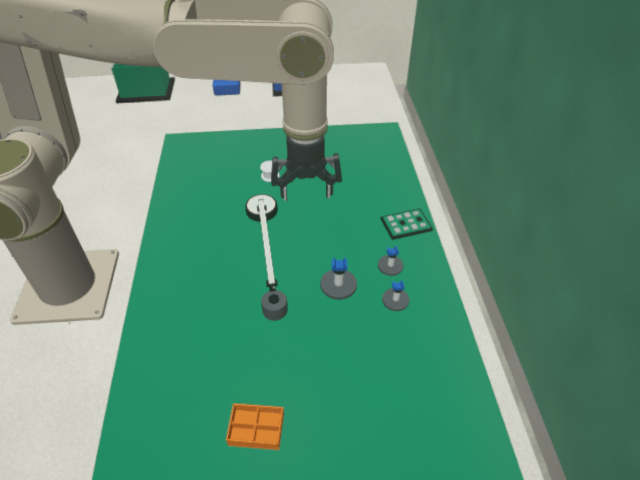

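The scene view shows the boom (lens at px 415,283; counterweight at 316,210) and the large stand (281,243), with two small look-alike stands. The side view agrees, with the stand at (339,280). Next I localise the boom and stand by depth.

```bash
cat > h.py <<'E'
import numpy as np,cv2
from bench import r,optics
from scipy.spatial.transform import Rotation as Ro
def cloud(c,name=None):
    cp=optics.camera_params(c); p,d=optics.snapshot(c)
    if name: cv2.imwrite(name,p)
    K=np.array(cp["camera_matrix"]); k1=cp["k1"]
    v,u=np.mgrid[:480,:640]
    uv=np.stack([u,v],-1).reshape(-1,1,2).astype(np.float64)
    n=cv2.undistortPoints(uv,K,np.array([k1,0,0,0.])).reshape(480,640,2)
    P=np.dstack([n,np.ones((480,640))])*d[...,None]
    o=np.array(cp["orientation"])
    R=o if o.shape==(3,3) else Ro.from_euler('xyz',o,degrees=True).as_matrix()
    W=P@R.T+np.array(cp["eye"])
    W[d<=0]=np.nan
    return p.astype(int),W
def masks(p,W):
    b,g,rr=p[...,0],p[...,1],p[...,2]
    with np.errstate(all='ignore'):
        blue=(b>1.6*rr)&(b>1.3*g)&(b>80)
        white=(p.min(-1)>120)&(p.max(-1)-p.min(-1)<50)
    return blue,white
def line(X):
    m=np.median(X,0)
    for _ in range(5):
        u,s,vt=np.linalg.svd(X-X.mean(0),full_matrices=False); t=vt[0]; nrm=np.array([-t[1],t[0]])
        e=(X-X.mean(0))@nrm; k=abs(e)<12
        if k.all(): break
        X=X[k]
    if t[1]<0:t=-t
    s=(X-X.mean(0))@t
    return X.mean(0),t,s.min(),s.max()
E
python3 - <<'E'
from h import *
print(optics.camera_params("side"))
for c in ["scene","side"]:
    p,W=cloud(c); blue,white=masks(p,W); z=W[...,2]
    box=(W[...,0]>400)&(W[...,0]<600)&(W[...,1]>-100)&(W[...,1]<350)
    m=white&box&(z>60)&(z<74)
    X=W[m]; print(c,"bar",len(X),X[:,2].mean(),line(X[:,:2]))
    m2=box&(z>12)&(z<60)&~m
    for lo,hi in [(-100,0),(280,350)]:
        q=m2&(W[...,1]>lo)&(W[...,1]<hi); print(lo,q.sum(),np.nanmean(W[q],0) if q.any() else 0)
    s=blue&(abs(W[...,0]-672)<50)&(abs(W[...,1]+55)<60)
    X=W[s]; print("saddle",len(X),X.mean(0),X.min(0),X.max(0),np.cov(X[:,:2].T))
    f=(abs(W[...,0]-672)<60)&(abs(W[...,1]+55)<60)&(z>7)&(z<18); print("foot",W[f].mean(0),W[f].min(0),W[f].max(0))
    f=(W[...,0]>400)&(W[...,0]<600)&(W[...,1]>-120)&(W[...,1]<0)&(z>30)&(z<52);print("cw",W[f].mean(0),W[f].min(0),W[f].max(0))
E
```

```text
{'camera_matrix': array([[501.18984416,   0.        , 318.45987199],
       [  0.        , 501.18984416, 240.84063199],
       [  0.        ,   0.        ,   1.        ]]), 'k1': -0.05570034373599595, 'eye': array([ 553.69524763, -824.26219113,  960.83425111]), 'orientation': array([-1.36011279e+02,  4.39489272e-02, -5.02745146e+00])}
scene bar 550 66.68752942110632 (array([498.76032291,  67.76160873]), array([-0.08003618,  0.99679196]), np.float64(-155.75985518470176), np.float64(136.6770826570524))
-100 337 [516.45771224 -56.56151921  38.87082813]
280 0 0
saddle 142 [671.72880071 -50.69405167  80.73817456] [653.90228404 -66.69155607  69.07077088] [688.74011245 -39.06778671  91.49675761] [[110.04539949  -4.19643322]
 [ -4.19643322  54.48550239]]
foot [673.02344545 -47.71667067  11.87976576] [625.75809635 -98.25144896   7.12560095] [714.22301339  -8.39032956  17.96762581]
cw [518.75698479 -74.63244993  41.4617439 ] [ 491.24334376 -119.48868119   30.01481796] [543.67097364  -0.60456933  51.9128079 ]
side bar 482 66.91760570957851 (array([498.47924924,  48.08958248]), array([-0.07997662,  0.99679674]), np.float64(-138.77092623341196), np.float64(160.000077907016))
-100 120 [510.08654471 -88.29247052  47.7543744 ]
280 0 0
saddle 173 [668.60199627 -58.13780422  79.47122977] [651.45077032 -68.71982604  11.23754106] [692.85964547 -16.10855642  92.22482971] [[105.06947433  -3.08014758]
 [ -3.08014758  77.64385386]]
foot [667.77646065 -62.19742757  11.8026887 ] [ 624.49397066 -102.35379101    7.18418987] [713.18328388 -13.01142205  17.85648965]
cw [ 511.54684312 -105.04527924   43.68082674] [ 482.94505464 -119.7822449    36.23496546] [540.53188896  -5.76446828  51.48904515]
```

```bash
python3 - <<'E'
from h import *
cp=optics.camera_params("wrist"); print(cp["eye"],cp["orientation"])
p,W=cloud("wrist","pics/w0.png"); print(np.nanmin(W.reshape(-1,3),0),np.nanmax(W.reshape(-1,3),0))
E
```

```text
[600.25101685  83.94212523 373.41630106] [ 1.60940137e+02 -5.64091414e-02  6.36180751e-03]
[ 108.65395539 -704.14564039 -362.16532641] [1388.00277949  197.19657575  327.32510837]
```

View pics/w0.png

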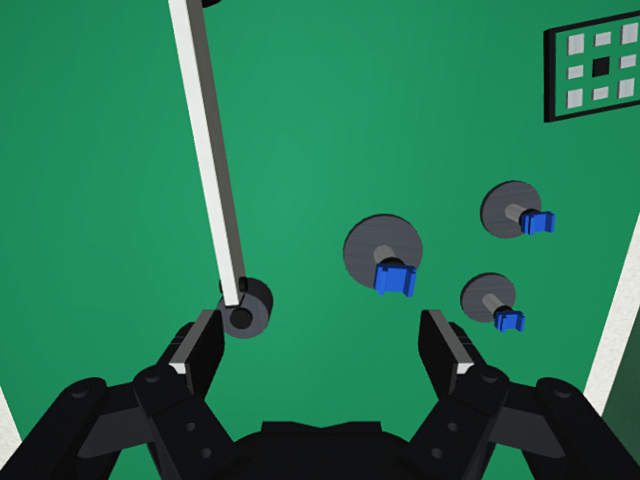

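The wrist view shows the bar (181,0)-(233,300), counterweight (243,310) and the large stand's saddle (395,279), its channel running roughly along world y. I'll fit both from this depth picture.

```bash
python3 - <<'E'
from h import *
p,W=cloud("wrist"); blue,white=masks(p,W); z=W[...,2]
v,u=np.mgrid[:480,:640]
m=white&(z>63)&(z<71)&(u<260)&(v<310); X=W[m][:,:2]; c,t,a,b=line(X); print("bar",len(X),W[m][:,2].mean(),c,t,a,b,"yaw",np.degrees(np.arctan2(-t[0],t[1])),"cw bar end",c+a*t)
f=(z>8)&(z<16)&(abs(u-383)<45)&(abs(v-252)<45); (cx,cy),rad=cv2.minEnclosingCircle(W[f][:,:2].astype(np.float32)); print("foot",cx,cy,rad)
s=blue&(abs(u-395)<35)&(abs(v-279)<30)
for lo,hi in [(76,83),(86,94)]:
    k=s&(z>lo)&(z<hi); X=W[k].astype(np.float32); print(lo,len(X),X.mean(0),cv2.minAreaRect(X[:,:2]))
    print(cv2.minAreaRect(np.argwhere(k)[:,::-1].astype(np.float32)))
k=s&(z>86); X=W[k]; xm=X[:,0].mean()
for q in (X[X[:,0]<xm],X[X[:,0]>xm]): print("cheek",len(q),q.mean(0),np.ptp(q,0),line(q[:,:2])[1])
E
```

```text
bar 4765 66.38530520604284 [499.11404391  61.00414112] [-0.08147199  0.99667563] -150.66618066881398 114.05729458652087 yaw 4.673180986024689 cw bar end [511.38911801 -89.16116963]
foot 669.5590209960938 -54.4744987487793 45.11484146118164Traceback (most recent call last):
  File "<stdin>", line 8, in <module>
cv2.error: OpenCV(4.12.0) /io/opencv/modules/imgproc/src/convhull.cpp:143: error: (-215:Assertion failed) total >= 0 && (depth == CV_32F || depth == CV_32S) in function 'convexHull'
```

```bash
python3 - <<'E'
from h import *
p,W=cloud("wrist"); blue,white=masks(p,W); z=W[...,2]
v,u=np.mgrid[:480,:640]
s=blue&(abs(u-395)<35)&(abs(v-279)<30)
for lo,hi in [(76,83),(86,94)]:
    X=W[s&(z>lo)&(z<hi)]; print(lo,len(X),X.mean(0),X.min(0),X.max(0),cv2.minAreaRect(np.ascontiguousarray(X[:,:2],dtype=np.float32)))
X=W[s&(z>86)]; xm=X[:,0].mean()
for q in (X[X[:,0]<xm],X[X[:,0]>xm]): print("cheek",len(q),q.mean(0),np.ptp(q,0),line(q[:,:2])[1])
E
```

```text
76 622 [667.98879348 -53.88453244  79.57284707] [650.98214162 -67.34036771  76.17226667] [688.42758942 -41.00523636  82.98326793] ((669.7640991210938, -54.5516471862793), (25.00763511657715, 35.87534713745117), 85.27922058105469)
86 299 [670.77139806 -54.52979626  88.24334178] [653.38609082 -68.44523044  86.01065384] [686.3301095  -41.46963338  90.29750344] ((670.1725463867188, -54.87794494628906), (24.54019546508789, 32.33576583862305), 85.05451202392578)
cheek 137 [656.5453777  -53.33807693  88.40507978] [ 6.20103992 24.11817861  3.55510446] [0.07453999 0.99721802]
cheek 162 [682.80204491 -55.53760829  88.10656335] [ 6.75511598 24.62458117  4.2153647 ] [0.07527587 0.99716275]
```

```bash
python3 -m pendant '[[1,-45,-40,0,-4.7],[1,-45,-8,0,0],[1,-14.5,0,0,0],[1,0,0,30,0],[1,0,0,30,0],[1,0,0,0,0]]' 100
```

```text
time: 1.65
tool_pos: [499.6, 36.4, 167.1]
tcp_rot: [-180.0, 0.4, 4.7]
ft_force: [-0.5, 0.2, -0.4]
finger_gap: 85.5
```

```bash
python3 -m pendant '[[1,1.5,-13,30,0],[1,0,0,45,0],[1,0,0,40,0],[1,0,0,12,0],[0.1,0,0,0,0],[0.1,0,0,0,0],[0,0,0,0,0],[0,0,0,0,0],[0,0,0,0,0],[0,0,0,0,0]]' 100; python3 -c "
from bench import r;s=r.sense();print(s['ft_force'],s['wrist_torque'])"
```

```text
time: 2.65
tool_pos: [504.0, 49.3, 46.0]
tcp_rot: [180.0, -0.1, 4.7]
ft_force: [-3.4, -0.5, 8.1]
finger_gap: 12.2
[-3.3966466  -0.51799573  8.14443741] [-0.05394598  0.69269405 -0.04442905]
```

```bash
python3 - <<'E'
from h import *
p,W=cloud("wrist","pics/w1.png"); 
s=r.sense(); print(s['tool_pos'],s['tcp_rot'],s['ft_force'],s['wrist_torque'],s['finger_gap'])
E
```

```text
[503.99607958  49.36487267  45.95651723] [ 1.79986009e+02 -1.02648506e-01  4.69922820e+00] [-3.69270736 -0.05098425  9.15711513] [-9.71702176e-02  6.53079432e-01 -5.46431735e-04] 12.04093788114935
```

View pics/w1.png

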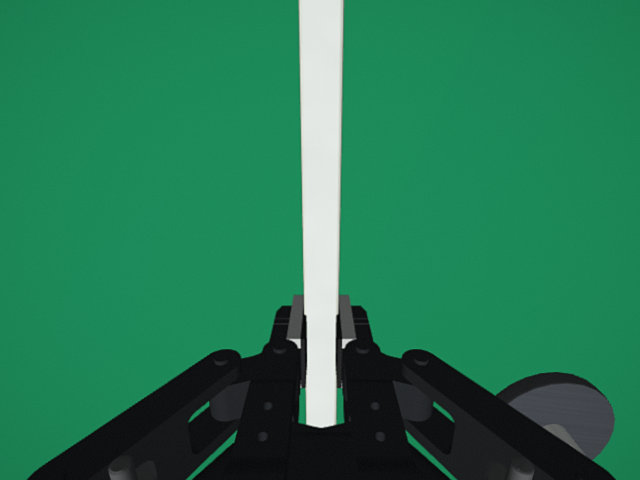

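Gripped, but only at the top edge (grasp point z about 65 against bar top 67). I'll reopen, lower 6 mm and regrip.

```bash
python3 -m pendant '[[0.6,0,0,0,0],[0.6,0,0,0,0],[0.6,0,0,6,0],[0.6,0,0,0,0]]' 100; python3 -c "
from bench import r;s=r.sense();print(s['ft_force'],s['wrist_torque'])"
```

```text
time: 3.1
tool_pos: [502.3, 49.4, 37.2]
tcp_rot: [-180.0, 0.1, 4.7]
ft_force: [-1.0, 0.1, -0.9]
finger_gap: 50.8
[-0.98260875  0.06850739 -0.93952727] [ 0.03598003  0.04523332 -0.0143805 ]
```

```bash
python3 -m pendant '[[0,0,0,0,0],[0,0,0,0,0],[0,0,0,0,0],[0,0,0,0,0],[0,0,0,0,0]]' 100; python3 -c "
from bench import r;s=r.sense();print(s['ft_force'],s['wrist_torque'])"; python3 -m pendant '[[0,0,0,-3,0],[0,0,0,-2,0],[0,0,0,0,0],[0,0,0,0,0]]';  python3 -c "
from bench import r;s=r.sense();print(s['ft_force'],s['wrist_torque'])"
```

```text
time: 3.6
tool_pos: [503.3, 49.4, 38.5]
tcp_rot: [180.0, -0.0, 4.7]
ft_force: [1.8, -0.7, -0.1]
finger_gap: 12.3
[ 1.84051378 -0.65736825 -0.12690107] [-0.00506771 -0.16261609  0.01071599]
time: 4.0
tool_pos: [502.8, 49.4, 43.0]
tcp_rot: [-180.0, 0.0, 4.7]
ft_force: [-0.5, 0.4, -4.3]
finger_gap: 12.8
[-0.48460396  0.44305507 -4.27621443] [ 0.00168683 -0.0136787   0.00541384]
```

```bash
cat > m.py <<'E'
from h import *
def meas(n=6):
    F=[];T=[];S=[];E=[]
    for i in range(n):
        p,W=cloud("wrist") if i<3 else (optics.snapshot("wrist"),None)
        s=r.sense();F.append(s['ft_force']);T.append(s['wrist_torque'])
        if W is None: continue
        b,white=masks(p,W);v,u=np.mgrid[:480,:640]
        m=white&(W[...,2]>45)&(W[...,2]<220)&(abs(u-321)<60)&(v<270)
        q=W[m]; c=q.mean(0); t=np.linalg.svd(q-c,full_matrices=False)[2][0]; t*=np.sign(t[1])
        S.append(np.degrees(np.arctan2(t[2],np.hypot(*t[:2])))); E.append([np.degrees(np.arctan2(-t[0],t[1])),c[0],c[1],c[2]])
    print("t",s['time'],"tcp",s['tool_pos'].round(1),"F",np.mean(F,0).round(2),"T",np.mean(T,0).round(3),np.std(T,0).round(3),"slope",np.round(S,2),"yaw,c",np.mean(E,0).round(1))
meas()
E
python3 m.py; python3 -m pendant '[[0,0,0,-4,0],[0,0,0,-3,0],[0,0,0,0,0],[0,0,0,0,0]]'; python3 m.py
```

```text
t 4.3 tcp [503.   49.4  43.2] F [ 0.07  0.45 -4.67] T [ 0.025  0.007 -0.017] [0.031 0.021 0.031] slope [-0.   -0.02 -0.01] yaw,c [  4.7 496.5 129.6  71.1]
time: 4.7
tool_pos: [503.4, 49.4, 50.6]
tcp_rot: [180.0, -0.0, 4.7]
ft_force: [0.3, 0.1, -5.1]
finger_gap: 12.3
t 5.0 tcp [503.   49.4  50.2] F [-0.   -0.44 -4.89] T [ 0.024 -0.013 -0.014] [0.032 0.032 0.031] slope [-0.02 -0.02 -0.02] yaw,c [  4.7 496.9 129.6  78.4]
```

```bash
python3 -m pendant '[[0,0,0,-10,0],[0,0,0,-20,0],[0,0,0,-20,0],[0,0,0,-20,0],[0,0,0,-10,0],[0,0,0,0,0],[0,0,0,0,0]]'; cat >> m.py <<'E'
E
sed -i 's/^meas()/import sys; meas(int(sys.argv[1]))/' m.py; python3 m.py 30
```

```text
time: 5.7
tool_pos: [502.9, 49.4, 129.9]
tcp_rot: [-180.0, 0.0, 4.7]
ft_force: [0.3, -0.0, -5.7]
finger_gap: 12.9
t 7.2 tcp [503.1  49.4 130.3] F [ 0.01  0.01 -4.94] T [0.034 0.008 0.003] [0.027 0.03  0.032] slope [-0.02 -0.01  0.02] yaw,c [  4.7 496.2 129.6 157.4]
```

```bash
python3 -m pendant '[[0,8,6,0,0],[0,16,11,0,0],[0,20,14,0,0],[0,20,14,0,0],[0,20,14,0,0],[0,20,14,0,0],[0,20,14,0,0],[0,16,11,0,0],[0,12,9,0,0],[0,6.5,4.5,0,0]]'; python3 -m pendant '[[0,0,0,0,1],[0,0,0,0,2],[0,0,0,0,2],[0,0,0,0,2],[0,0,0,0,1.5],[0,0,0,0,0.7],[0,0,0,0,0],[0,0,0,0,0],[0,0,0,0,0],[0,0,0,0,0]]'; python3 m.py 20; python3 - <<'E'
from h import *
for c in ("wrist","side","scene"):
    p,W=cloud(c,f"pics/{c}2.png"); b,w=masks(p,W); z=W[...,2]
    s=b&(abs(W[...,0]-670)<35)&(abs(W[...,1]+55)<35)&(z>70)&(z<95); X=W[s]; print(c,len(X))
    if len(X)>20: print(X.mean(0),X.min(0),X.max(0))
    k=w&(z>120)&(abs(W[...,0]-670)<60)&(abs(W[...,1]+0)<200)&(z<165)
    if k.sum()>20: print("bar",k.sum(),W[k][:,2].max(),line(W[k][:,:2]))
E
```

```text
time: 8.2
tool_pos: [671.4, -50.1, 129.7]
tcp_rot: [180.0, -0.0, 4.7]
ft_force: [-0.7, 0.7, -4.7]
finger_gap: 12.5
time: 9.2
tool_pos: [670.2, -48.7, 130.3]
tcp_rot: [-180.0, -0.0, -4.5]
ft_force: [0.0, -0.4, -4.0]
finger_gap: 12.3
t 10.2 tcp [670.2 -48.7 130.3] F [-0.07  0.08 -4.72] T [0.03  0.004 0.001] [0.029 0.029 0.036] slope [0.43 0.45 0.37] yaw,c [ -4.5 676.8  31.5 158.2]
wrist 656
[669.95180294 -51.25377592  85.47361166] [651.48470273 -67.84730441  71.29198235] [688.62101865 -41.09274987  89.98174855]
bar 16820 162.53820682183178 (array([674.89218955,   6.79212454]), array([0.07886719, 0.99688513]), np.float64(-95.99106104000312), np.float64(62.08070217018212))
side 79
[663.41354879 -58.35681802  82.06424648] [651.22947639 -68.59772449  70.2372393 ] [687.14907122 -40.58075391  91.10789029]
bar 458 164.9633972466404 (array([ 664.27221801, -106.13960725]), array([0.08383251, 0.99647986]), np.float64(-86.08481142273055), np.float64(95.13625772690192))
scene 110
[675.7922554  -51.19837484  79.74679314] [660.74827067 -69.14284526  70.14378651] [688.92950977 -39.79404201  90.44964674]
bar 527 162.48784685369503 (array([677.0223411,  21.7673999]), array([0.07625792, 0.99708813]), np.float64(-210.37444948313342), np.float64(150.37326907990095))
```

Torque gives the balance point 6 to 7 mm toward the weight from my grip, and the bar sits over the channel (x 670.0 against 669.9). Lowering gently.

```bash
python3 -m pendant '[[0,0,0,6,0],[0,0,0,8,0],[0,0,0,8,0],[0,0,0,5,0],[0,0,0,2,0],[0,0,0,0,0],[0,0,0,0,0]]'; python3 m.py 8; python3 -m pendant '[[0,0,0,1,0],[0,0,0,1,0],[0,0,0,1,0],[0,0,0,0,0],[0,0,0,0,0]]'; python3 m.py 8
```

```text
time: 11.05
tool_pos: [670.4, -48.8, 101.6]
tcp_rot: [180.0, -0.0, -4.5]
ft_force: [0.5, 0.5, -5.2]
finger_gap: 12.6
t 11.45 tcp [670.3 -48.7 101.5] F [ 0.23 -0.04 -4.9 ] T [ 0.033  0.002 -0.003] [0.013 0.019 0.011] slope [-0.   -0.03 -0.01] yaw,c [ -4.6 677.1  31.5 129.7]
time: 11.95
tool_pos: [670.1, -48.7, 98.2]
tcp_rot: [-180.0, 0.0, -4.5]
ft_force: [0.1, 0.3, -5.9]
finger_gap: 12.6
t 12.35 tcp [670.3 -48.7  98.4] F [-0.17  0.08 -5.15] T [0.043 0.016 0.008] [0.008 0.022 0.02 ] slope [-0.03  0.02 -0.  ] yaw,c [ -4.6 676.8  31.6 126.2]
```

```bash
python3 -m pendant '[[0,0,0,1,0],[0,0,0,0,0],[0,0,0,0,0]]'; python3 m.py 10
```

```text
time: 12.65
tool_pos: [670.1, -48.7, 97.2]
tcp_rot: [180.0, 0.0, -4.5]
ft_force: [1.1, 0.4, -4.9]
finger_gap: 12.4
t 13.15 tcp [670.2 -48.8  97.3] F [ 0.3   0.14 -4.79] T [0.04  0.018 0.009] [0.019 0.02  0.024] slope [-0.01 -0.02 -0.01] yaw,c [ -4.6 676.8  31.6 125.2]
```

```bash
python3 -m pendant '[[0,0,0,1,0],[0,0,0,0,0],[0,0,0,0,0]]'; python3 m.py 8;python3 -m pendant '[[0,0,0,1,0],[0,0,0,0,0],[0,0,0,0,0]]'; python3 m.py 8
```

```text
time: 13.45
tool_pos: [670.2, -48.7, 96.3]
tcp_rot: [180.0, -0.0, -4.5]
ft_force: [0.1, 0.8, -4.9]
finger_gap: 12.1
t 13.85 tcp [670.2 -48.7  96.3] F [ 0.15 -0.42 -4.37] T [ 0.003 -0.028  0.008] [0.034 0.015 0.019] slope [-0.03 -0.02 -0.  ] yaw,c [ -4.6 676.9  31.5 124.3]
time: 14.15
tool_pos: [670.3, -48.7, 95.6]
tcp_rot: [180.0, -0.0, -4.5]
ft_force: [-0.7, 0.7, -2.6]
finger_gap: 12.5
t 14.55 tcp [670.3 -48.7  95.4] F [-1.01  0.34 -1.78] T [ 0.042  0.12  -0.01 ] [0.035 0.027 0.023] slope [-0.04 -0.02 -0.03] yaw,c [ -4.6 676.9  31.5 123.5]
```

```bash
python3 -m pendant '[[0,0,0,0.6,0],[0,0,0,0,0],[0,0,0,0,0]]'; python3 m.py 12; python3 - <<'E'
from h import *
p,W=cloud("wrist"); b,w=masks(p,W); z=W[...,2]
s=b&(abs(W[...,0]-670)<35)&(abs(W[...,1]+55)<35)&(z>84)&(z<95); X=W[s]; xm=670
for q in (X[X[:,0]<xm],X[X[:,0]>xm]): print("cheek",len(q),q.mean(0) if len(q) else 0, np.ptp(q,0) if len(q) else 0)
E
```

```text
time: 14.85
tool_pos: [670.3, -48.8, 94.9]
tcp_rot: [180.0, -0.0, -4.5]
ft_force: [-0.7, 0.6, -0.4]
finger_gap: 12.5
t 15.45 tcp [670.3 -48.7  94.8] F [-0.91  0.22 -0.19] T [ 0.048  0.17  -0.011] [0.024 0.031 0.026] slope [-0.03 -0.02 -0.03] yaw,c [ -4.6 676.9  31.5 122.8]
cheek 64 [656.42500356 -43.57612032  86.20220747] [5.73917045 6.74095609 3.86677807]
cheek 52 [684.86418258 -45.87563923  86.19249998] [5.74458374 7.30946612 3.61479795]
```

Load has been transferred and the corrected moment is about 0. I'll release a little and watch for tilt.

```bash
python3 -m pendant '[[0,0,0,0,0],[0.2,0,0,0,0]]' 20; python3 m.py 3; python3 -m pendant '[[0.22,0,0,0,0]]'; python3 m.py 3
```

```text
time: 15.7
tool_pos: [670.3, -48.8, 94.7]
tcp_rot: [180.0, -0.0, -4.5]
ft_force: [0.3, -0.4, -1.2]
finger_gap: 17.0
t 15.85 tcp [670.4 -48.8  94.8] F [ 0.04  0.37 -0.16] T [-0.01   0.    -0.011] [0.013 0.013 0.035] slope [-0.04 -0.04 -0.03] yaw,c [ -4.6 677.   31.5 122.7]
time: 15.95
tool_pos: [670.3, -48.8, 94.8]
tcp_rot: [180.0, -0.0, -4.5]
ft_force: [-0.1, 1.0, -0.6]
finger_gap: 18.7
t 16.1 tcp [670.2 -48.7  94.7] F [-0.05  0.13 -0.09] T [0.023 0.021 0.002] [0.032 0.028 0.034] slope [-0.01 -0.03 -0.05] yaw,c [ -4.6 677.   31.5 122.7]
```

```bash
python3 -m pendant '[[0.4,0,0,0,0],[0.4,0,0,0,0],[0.4,0,0,-5,0],[0.4,0,0,-15,0],[0.4,0,0,-25,0],[0.4,0,0,-30,0],[0.4,0,0,-30,0],[0.4,0,0,0,0],[0.4,0,0,0,0],[0.4,0,0,0,0]]'; python3 m.py 6; python3 - <<'E'
from h import *
p,W=cloud("side","pics/side3.png")
b,w=masks(p,W); z=W[...,2]
k=w&(z>112)&(z<132)&(abs(W[...,0]-670)<60)&(abs(W[...,1])<240); q=W[k]
A=np.c_[q[:,1],np.ones(len(q))]; print(len(q),np.linalg.lstsq(A,q[:,2],rcond=None)[0],line(q[:,:2]))
E
```

```text
time: 17.1
tool_pos: [669.7, -48.7, 199.1]
tcp_rot: [-180.0, 0.1, -4.5]
ft_force: [-0.8, 0.1, 0.2]
finger_gap: 34.0
t 17.4 tcp [669.8 -48.7 198.8] F [-0.46 -0.04  0.1 ] T [-0.011  0.009  0.005] [0.014 0.023 0.022] slope [-8.36 -8.29 -8.  ] yaw,c [ -4.5 677.6  38.6 117.3]
595 [-1.61190819e-04  1.22845276e+02] (array([669.05689774, -53.69438933]), array([0.08044664, 0.99675892]), np.float64(-133.77594689511668), np.float64(162.0610543732472))
```

View pics/side3.png

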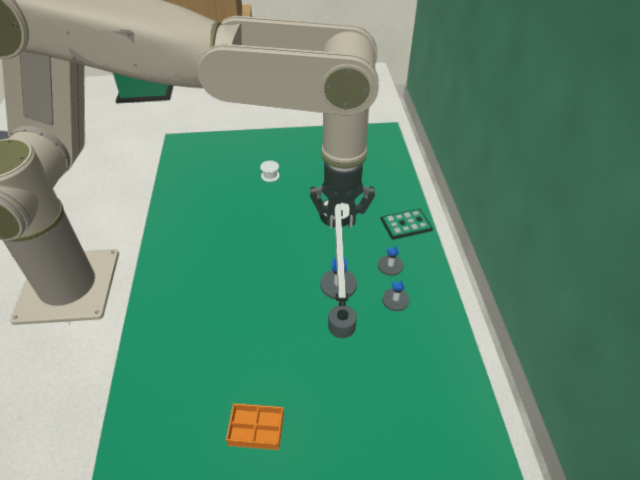

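The side view shows the boom on the blue saddle (339,265) and the gripper clear above it, with reel and tray untouched. Its slope is about 0. The wrist "slope" of -8° comes from the white lens face entering the mask. One more check after a second, then I hand in.

```bash
python3 -m pendant '[[0.4,0,0,-20,0],[0.4,0,0,0,0],[0.4,0,0,0,0],[0.4,0,0,0,0],[0.4,0,0,0,0],[0.4,0,0,0,0],[0.4,0,0,0,0],[0.4,0,0,0,0],[0.4,0,0,0,0],[0.4,0,0,0,0]]'; python3 - <<'E'
from h import *
from bench import hand_in
ok=True
for c in ("side","scene"):
    p,W=cloud(c); b,w=masks(p,W); z=W[...,2]
    k=w&(z>105)&(z<140)&(abs(W[...,0]-670)<40)&(abs(W[...,1]+50)<140); q=W[k]
    a=np.linalg.lstsq(np.c_[q[:,1]+54.6,np.ones(len(q))],q[:,2],rcond=None)[0]; l=line(q[:,:2]); print(c,len(q),a,l); ok&=abs(a[0])<0.03
if ok: print(hand_in())
E
```

```text
time: 18.45
tool_pos: [670.2, -48.7, 219.7]
tcp_rot: [-180.0, -0.0, -4.5]
ft_force: [0.0, -0.9, 0.2]
finger_gap: 34.2
side 589 [1.80333683e-03 1.22415483e+02] (array([668.29537432, -60.77322464]), array([0.07804004, 0.99695023]), np.float64(-128.94073410040014), np.float64(151.53323002691815))
scene 507 [9.00878187e-04 1.22936233e+02] (array([672.19900809, -36.44592493]), array([0.07929588, 0.99685112]), np.float64(-149.91142658894856), np.float64(126.95923578093134))
the job is handed in; nothing more can be done
None
```

The boom rests by itself in the blue saddle, level and released, and I handed the job in at 18.5 s of robot time. No verdict was reported.

- **Finding the balance point:** I gripped the boom about 10 mm to the weight side of the bar's middle. I lifted it about 5 mm, then 12 mm, then about 90 mm. It hung level, and it weighed about 4.8 N. The wrist moment put the balance point 6 to 7 mm further toward the counterweight, near boom y = -17 mm.
- **Setting it down:** I turned the boom to line up with the saddle's channel. I lowered it in steps of 1 mm or less until the wrist carried almost no weight, then loosened the grip while watching for tilt.
- **Last checks:** About 2.5 s after release, the side and scene cameras both showed the bar's slope at 0.002 rad or less. The bar top was at about 122.5 mm, which fits a slightly sunk saddle. The bar ran along the channel, centred to within about 1 mm. The gripper was about 125 mm above its release height.
- **Bystanders:** The solder reel and parts tray looked unmoved in the side picture; I did not measure them again.
- **What went wrong or disagreed:**
  - The first grip was too high, at the bar's top edge, so I reopened and gripped lower.
  - One wrist-camera slope reading of about -8° after release disagreed with the fixed cameras. I put it down to the white lens face coming into view.

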